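# Start the toaster for frozen bread: browning, lever, defrost key

### The job

Toast the two frozen slices dark: push the toaster's browning slider right over to its dark end (the end with the largest dot), then press the lever down until it catches and stays down, and then press the defrost key, the one with the snowflake, right in and let it come back out. Use closed fingers: do not touch or lift the slices, do not press the other two keys, leave the things around the toaster where they are, and finish with the slices down in the toaster.

Things in the scene. Friction and masses are not known exactly. Their poses are not given: they have to be found in the camera images.
- toaster: Two-slot toaster 275 x 170 x 178 mm, steel sides, black ends; does not slide. Origin: centre of its underside on the worktop; x from the lever end (face at x -0.138) to the rear, y left seen from the lever end, z up. Flat control deck 152 mm high from x -0.138 to -0.036: slider in front (x -0.112), three keys behind (x -0.066). Then the housing, 178 mm high, slots along x at y +/-0.032.
- lever_top (a point): Centre of the top of the lever's black paddle (36 mm along the toaster's x, 48 mm wide, 14 mm thick), which sticks out of the middle of the end face: x -0.167, y 0 in the toaster's frame, 142 mm above the worktop when up. Moves straight down with the lever. 11 mm gap between paddle and face.
- lever (a joint): How far lever and bread carriage are pressed down, m: 0 = up, 0.050 = bottom stop. A spring pushes it up (about 3 N at first, up to 8 N while it passes the catch and at the bottom). A spring bolt catches it once pressed beyond 0.047 and holds it at about 0.046 when let go (paddle top then 96 mm above the worktop). The cancel key draws the bolt and it springs up.
- browning_knob (a point): Centre of the top of the browning slider's knob, an upright grey block 18 mm along the toaster's x, 10 mm along y, top 16 mm above the deck. It runs along the toaster's y in the front row of the deck (x -0.112), beside dots that grow from small (light, left end, y +0.025) to large (dark, right end, y -0.025).
- browning (a joint): Position of the browning slider, m: 0 = light end (left), 0.050 = dark end (right, toward the toaster's -y). It stays where it is left (about 1.2 N of friction) and has a firm stop at each end.
- defrost_key_top (a point): Centre of the top of the defrost key: rectangular key with a white snowflake, 22 x 28 mm, top 7 mm above the deck, right-hand one of the three keys, at x = -0.066, y = -0.045 in the toaster's frame. Keys are 45 mm apart between centres.
- defrost_key (a joint): Travel of the defrost key, m: 0 = out, 0.005 = fully in. Springs back; about 2.5 N to start and 5 N fully in. It counts as pressed beyond 0.0035.
- reheat_key (a joint): Travel of the middle (reheat) key, the same shape and size as the defrost key but with three white wavy lines, at x = -0.066, y = 0 in the toaster's frame; same travel and force.
- cancel_key (a joint): Travel of the left (cancel) key, round, 24 mm across, with a white square, at x = -0.066, y = +0.045 in the toaster's frame; same height and travel, up to 7 N. It releases the carriage.
- slice_left: Frozen slice of bread, 112 mm wide, 14 mm thick, 116 mm high, standing loosely on the carriage in the left slot (toaster y +0.032). Origin: middle of its bottom edge, 88 mm above the worktop with the lever up (26 mm then shows above the slot), about 42 mm with it caught.
- slice_right: The same in the right slot (toaster y = -0.032).
- jam_jar: Jam jar, 62 mm across, 86 mm high, standing left of the toaster; origin under its centre.
- mug: Coffee mug, 88 mm across with a handle (128 mm overall), 100 mm high, right of the toaster; origin under its middle.
- saucer: White saucer, 115 mm across, 17 mm high, left of the toaster; origin under its centre.
- yoghurt_pot: Yoghurt pot, 75 mm across, 65 mm high, right of the toaster; origin under its centre.
Things that resemble listed ones, but are neither listed nor needed, are in the scene too. Leave any blue or turquoise look-alike of the slice_left alone. What is shaped like the slice_right but yellow is not meant.

How it is judged:
By the outcome, as a careful person would: the job done as asked, in the order asked, and still so for the second after the job is handed in, with the robot touching nothing.
It also fails if it takes over 54 s, if anything falls off the work surface, if the arm or the gripper's body presses on something with over 40 N, if the wrist force passes 120 N, or if a joint passes its speed limit or range.

### The arm

A 7-joint arm with a two-finger parallel gripper is mounted at the origin on a cart in front of the work surface, level with it; the furniture and walls round the work are solid. World frame = base frame: x ahead of the robot, y to its left, z up, the work surface at z = 0. Lengths are in m, angles in rad, forces in N, time in s.
With the tool pointing down it reaches from about 0.4 to 0.9 m from the base axis. Payload 5.6 kg.
Tool frame: the origin (TCP) lies at the very end of the fingers, on their centre line; the grasp point (between the pads) lies hold_point_z behind it (hold_point_z is the distance from the TCP to the grasp point, in m); z points along the fingers, y is the line along which they close (so a half turn about z gives the same grasp; the last joint's range is limited). The gripper opens to 92 mm and grips with 3 to 60 N. Pads are 20 mm wide; open, the fingers measure 128 mm over their backs; the gripper's body (75 mm by 189 mm) begins 69 mm behind the grasp point.
Start: joints at [1.194, 0.468, -0.012, 1.603, 0.006, 1.071, -0.056], TCP at [0.213, -0.614, 0.192] pointing down, gripper open.
Joint ranges: [-2.53, 2.53], [-0.31, 2.02], [-1.57, 1.55], [0.28, 2.44], [-1.29, 4.43], [0.15, 1.84], [-2.92, 2.92]. Speed limits (rad/s): [2.57, 2.57, 3.14, 3.14, 3.14, 3.14, 3.14].

### API

Orientations are given as a unit quaternion [w, x, y, z].
In Python, from cell import observe, capture, camera_info, finish_job, hold_point_z gives the robot as it stands.
- The arm moves only by the shell command python3 -m jog 'ROWS'. ROWS is JSON, one flat list of numbers, 7 for each row, row after row: the shift along the world's x, y, z in mm, then the turn, a rotation vector about the world's x, y, z in rad, then the finger opening in mm, from 0 to 91.9. A call has 1 to 5 rows; each row shifts and turns the commanded pose from where the row before left it; what a row does not reach is not made up. A row lasts 1/10 s, in which the tool goes at most 50 mm and 8.59 degrees, less where a joint would pass 70% of its speed; a pose out of reach is approached as far as the arm can. A call is refused whole if a number of a shift passes 50 or a number of a turn 0.15, either way. A call with a gripper value outside its range is refused whole. The fingers move at their own pace and stop on an object; the grip force is fixed at half the most. Time passes only in rows, so rows that do not move let the fingers close. It gives the time, the measured TCP pose, the force, the opening and the grip force at its end, in the units of the state.
- observe(): the state, without advancing time (a new reading comes with each control period).
- capture(name): name is "scene" or "top"; returns the picture (480x640x3 uint8, red, green, blue); there is no depth.
- camera_info(name): a dict with "intrinsics" (3x3 intrinsics, pixels), "rvec" (rotation vector, rad) and "tvec" (3), from world to camera coordinates, as OpenCV has them. Camera axes: x right, y down, z forward; pixel columns grow to the right and rows downward; lengths in m; the calibration is good to about 2 mm. A picture is of the moment at which its call begins. camera_info takes no time and is no camera call.
- finish_job(): hands the job in; it is judged then, once.
The state is a dict: "t": time; "qpos": joint angles; "dq": joint speeds; "joint_torque": joint torques, N m; "position": TCP position; "orientation": TCP orientation; "contact_force": force on the tool from outside, world axes, zero at the start; "moment": the same for the moment, N m; "finger_gap": opening from 0.0 (shut) to 1.0 (fully open); "grip_force": force on a finger pad.
Only numpy, scipy, OpenCV 4.12 (cv2) and the standard library are available. Lean on these libraries where they do the work, as an engineer would, in place of code of your own. Each camera call takes 0.05 s, during which the arm holds its last target. There are 200 camera calls.

## Working session

There is one attempt and no reset: what is moved stays moved. The work goes in short steps, Python scripts to look and compute and a shell command to move; the robot and the scene stay as the last step left them, time stands still between calls to the robot, and variables do not carry over. Pictures are saved under pics/ and viewed, at most 10 in all, crops included, and the job is handed in when it is done.

```bash
mkdir -p pics; python3 - <<'E'
from cell import *
import cv2
s=observe();print(s['t'],s['position'],s['orientation'],s['finger_gap'],hold_point_z)
for n in("scene","top"):
    im=capture(n);cv2.imwrite(f"pics/{n}0.png",im[:,:,::-1]);c=camera_info(n);print(n,c)
E
```

```text
0.0 [ 0.21269049 -0.61354342  0.19142262] [-8.77986098e-04  9.86111138e-01  1.66084336e-01 -2.13130059e-04] 0.999676812657311 0.0187
scene {'intrinsics': array([[458.09403973,   0.        , 318.84815503],
       [  0.        , 458.09403973, 242.21874639],
       [  0.        ,   0.        ,   1.        ]]), 'rvec': array([ 2.35626713, -0.70782967,  0.26051211]), 'tvec': array([-0.44909107,  0.36577298,  0.86561568])}
top {'intrinsics': array([[604.03349382,   0.        , 321.31067022],
       [  0.        , 604.03349382, 233.63174225],
       [  0.        ,   0.        ,   1.        ]]), 'rvec': array([ 2.18664673, -2.12309733,  0.16807514]), 'tvec': array([0.01370985, 0.60171615, 1.40150969])}
```

View pics/scene0.png

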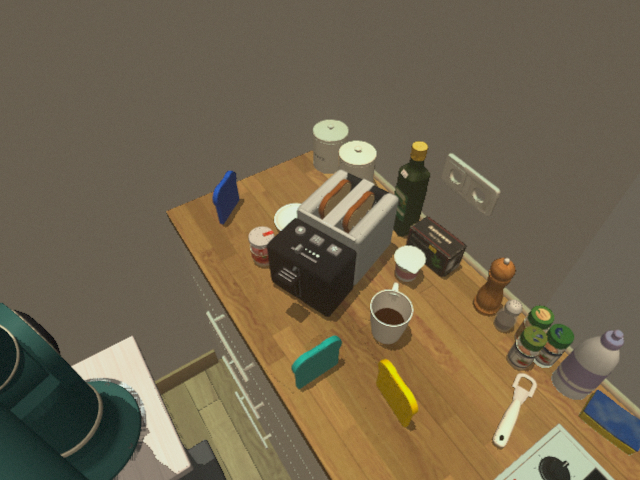

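View pics/top0.png

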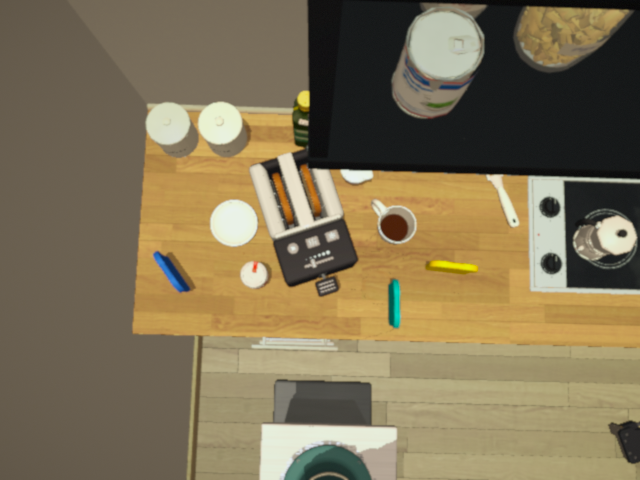

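The scene view has the toaster's controls at about (320,250). The top view has the toaster at (303,217), with the knob near (312,262) and the paddle at (327,287). The blue, turquoise and yellow slabs are look-alikes, and a wall shelf covers the upper right. Next I'll enlarge both views.

```bash
python3 - <<'E'
import cv2
a=cv2.imread('pics/scene0.png')[210:320,255:375];b=cv2.imread('pics/top0.png')[200:310,255:375]
f=lambda i:cv2.resize(i,None,fx=6,fy=5.4545 if 0 else 5.45,interpolation=cv2.INTER_CUBIC)
cv2.imwrite('pics/c1.png',cv2.resize(a,(654,600),interpolation=cv2.INTER_CUBIC));cv2.imwrite('pics/c2.png',cv2.resize(b,(654,600),interpolation=cv2.INTER_CUBIC))
E
```

```text
(no output)
```

View pics/c1.png

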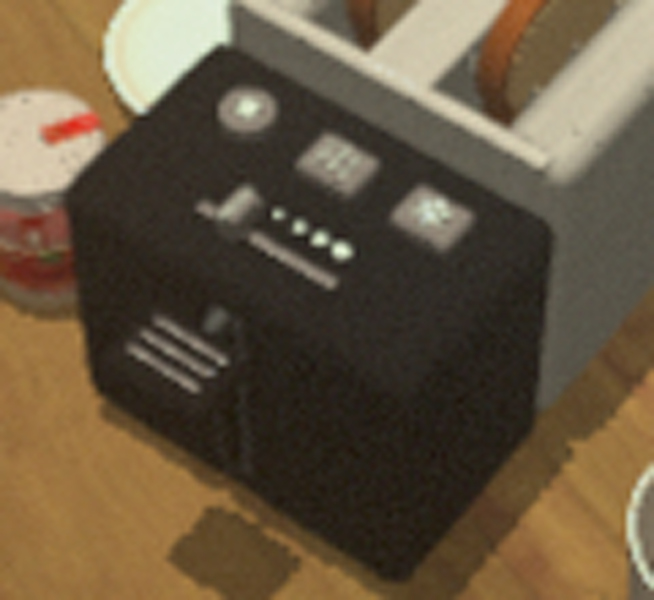

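View pics/c2.png

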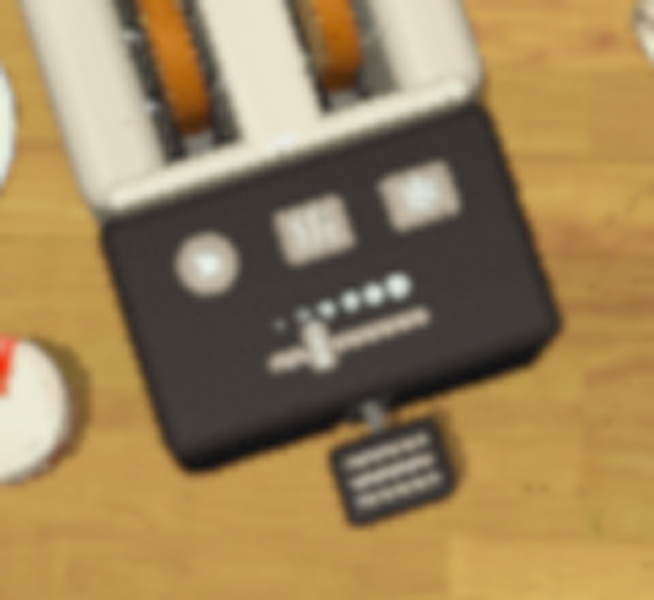

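The crops show, in scene/top crop pixels: cancel (247,109)/(207,264), reheat with waves (337,163)/(315,229), and defrost with the snowflake (433,217)/(418,195). The knob is at (241,200)/(318,343), the large dot at (342,250)/(398,287), and the paddle stripes at (178,354)/(392,477). The possible mix-ups for defrost are reheat and cancel. I take the rectangular snowflake key, the right-hand one.

```bash
cat > h.py <<'E'
import numpy as np,cv2
from cell import camera_info
C={}
for n in("scene","top"):
    c=camera_info(n);C[n]=(c["intrinsics"],c["rvec"],c["tvec"],np.c_[cv2.Rodrigues(c["rvec"])[0],c["tvec"]])
def tri(a,b):
    X=cv2.triangulatePoints(C["scene"][0]@C["scene"][3],C["top"][0]@C["top"][3],np.float64(a),np.float64(b));return (X[:3]/X[3]).ravel()
def proj(n,P): return cv2.projectPoints(np.float64(P).reshape(-1,3),C[n][1],C[n][2],C[n][0],None)[0].reshape(-1,2)
E
python3 - <<'E'
from h import *
from scipy.optimize import least_squares
s=5.45
F=dict(cancel=((247,109),(207,264),(-.066,.045,.159)),reheat=((337,163),(315,229),(-.066,0,.159)),defrost=((433,217),(418,195),(-.066,-.045,.159)),knob=((241,200),(318,343),None),dot=((342,250),(398,287),None),pad=((178,354),(392,477),(-.167,0,.142)))
S=[];T=[];M=[]
for k,(a,b,m) in F.items():
    a=np.array(a)/s+[255,210];b=np.array(b)/s+[255,200];print(k,tri(a,b).round(4))
    if m:S.append(a);T.append(b);M.append(m)
M=np.array(M)
def W(p,M):
    c,q=np.cos(p[2]),np.sin(p[2]);return np.c_[p[0]+c*M[:,0]-q*M[:,1],p[1]+q*M[:,0]+c*M[:,1],M[:,2]+p[3]]
f=lambda p:np.r_[(proj("scene",W(p,M))-S).ravel(),(proj("top",W(p,M))-T).ravel()]
r=least_squares(f,[.6,0,.3,0]);print(r.x,np.abs(r.fun).max(),r.fun.round(1))
pts=np.array([(-.112,.025,.168),(-.112,-.025,.168),(-.167,0,.142),(-.066,-.045,.159)]);print(W(r.x,pts).round(4))
# top view z range of shelf edge: bottom-left corner pixel (310,170)
for z in(.3,.5,.7,.9):
    K,rv,tv,Rt=C["top"];R=Rt[:,:3];d=R.T@np.linalg.inv(K)@[310,172,1];o=-R.T@tv;print(z,(o+d*(z-o[2])/d[2]).round(3))
E
```

```text
cancel [0.5508 0.0938 0.1555]
reheat [0.5661 0.0509 0.1547]
defrost [0.582  0.0095 0.1529]
knob [0.5195 0.0482 0.1657]
dot [0.5446 0.0165 0.151 ]
pad [0.4694 0.0163 0.1404]
[ 0.62817446  0.07330499  0.34470977 -0.00372825] 1.3770010615822343 [-0.3  0.3 -0.2 -0.1 -0.7 -0.2 -0.7  0.3  0.3 -0.2  0.  -0.1  0.6 -0.1
  0.1 -1.4]
[[0.5143 0.059  0.1643]
 [0.5312 0.0119 0.1643]
 [0.471  0.0169 0.1383]
 [0.5813 0.0086 0.1553]]
0.3 [0.687 0.061 0.3  ]
0.5 [0.638 0.059 0.5  ]
0.7 [0.589 0.057 0.7  ]
0.9 [0.539 0.055 0.9  ]
```

Toaster pose: (0.628, 0.073), yaw 0.345, heights within about 4 mm of the text. The knob is at toaster y ≈ +0.013. The tool is already turned to the toaster's yaw within 0.01 rad. I'll rise and cross over with closed fingers.

```bash
python3 -m jog '[0,0,40,0,0,0,0, 10,30,40,0,0,0,0, 18,42,20,0,0,0,0, 18,42,10,0,0,0,0, 18,42,0,0,0,0,0]'; python3 -m jog '[18,42,0,0,0,0,0, 18,42,0,0,0,0,0, 18,42,0,0,0,0,0, 18,42,0,0,0,0,0, 18,42,0,0,0,0,0]'; python3 -m jog '[18,42,0,0,0,0,0, 18,42,0,0,0,0,0, 18,42,0,0,0,0,0, 18,42,0,0,0,0,0, 18,42,0,0,0,0,0]'
```

```text
t: 0.6
position: [0.2777, -0.4577, 0.3032]
orientation: [0.001, 0.986, 0.166, 0.001]
contact_force: [0.8, -0.5, 0.5]
finger_gap: 0.586
grip_force: 0.0
t: 1.1
position: [0.3669, -0.2468, 0.3015]
orientation: [0.0, 0.986, 0.166, -0.0]
contact_force: [1.2, -0.4, -0.3]
finger_gap: 0.152
grip_force: 0.0
t: 1.6
position: [0.4569, -0.0371, 0.3016]
orientation: [0.0, 0.986, 0.166, -0.0]
contact_force: [0.5, -0.3, -0.2]
finger_gap: 0.005
grip_force: 0.0
```

```bash
python3 -m jog '[16,40,0,0,0,0,0, 16,40,0,0,0,0,0, 17,40,0,0,0,0,0, 0,0,-40,0,0,0,0, 0,0,-40,0,0,0,0]'; python3 -m jog '[0,0,-20,0,0,0,0, 0,0,-10,0,0,0,0, 0,0,0,0,0,0,0]'; python3 - <<'E'
from cell import *
import cv2,numpy as np
a=capture("scene")[200:320,245:375];b=capture("top")[190:310,245:375]
cv2.imwrite('pics/c3.png',cv2.resize(np.hstack([a,b])[:,:,::-1],(800,369),interpolation=cv2.INTER_CUBIC))
E
```

```text
t: 2.1
position: [0.5064, 0.0831, 0.2211]
orientation: [-0.0, 0.986, 0.168, 0.001]
contact_force: [0.4, -0.3, -0.3]
finger_gap: 0.006
grip_force: 0.0
t: 2.4
position: [0.505, 0.0811, 0.1906]
orientation: [-0.0, 0.986, 0.166, -0.001]
contact_force: [0.4, 0.5, 0.9]
finger_gap: 0.007
grip_force: 0.0
```

View pics/c3.png

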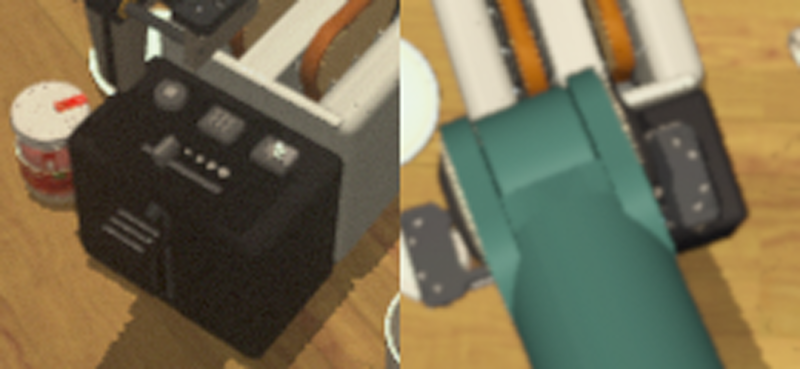

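The scene crop shows the hand behind and left of the controls, and the fingers seem to hang near (115,40). I'll compare that with the projected TCP before going lower.

```bash
python3 - <<'E'
from h import *
for P in([.505,.081,.1906],[.505,.081,.28],[.505,.081,.15]):
    for n,o in(("scene",(245,200)),("top",(245,190))): print(n,((proj(n,P)[0]-o)*400/130).round())
R=C["scene"][3];print(-R[:,:3].T@R[:,3])
E
```

```text
scene [119.  98.]
top [163. 240.]
scene [111.   3.]
top [160. 228.]
scene [123. 137.]
top [164. 244.]
[ 0.2203702  -0.47774771  0.89886444]
```

```bash
python3 - <<'E'
from cell import *
import cv2,numpy as np
a=capture("scene")[180:290,255:355].astype(float)
a=(255*(a/255)**.5).clip(0,255).astype('uint8')
cv2.imwrite('pics/c4.png',cv2.resize(a[:,:,::-1],(545,600),interpolation=cv2.INTER_CUBIC))
from h import proj
print((proj("scene",[[.505,.081,.1906]])-[255,180])*5.45)
E
```

```text
[[156.80174255 282.48319207]]
```

View pics/c4.png

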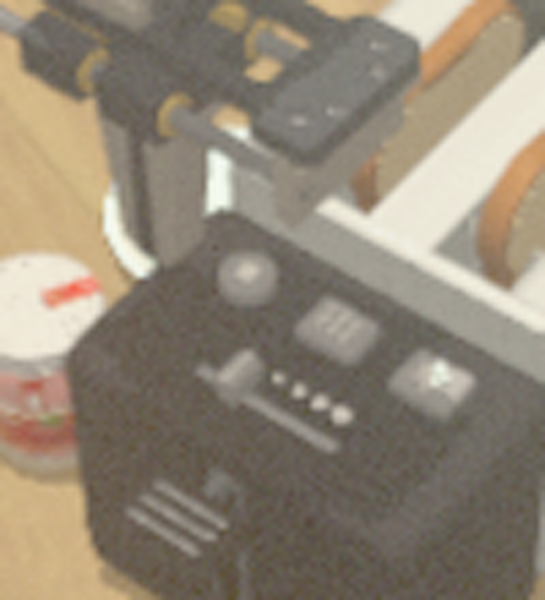

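The finger end is hard to tell from the dark deck here. I'll compare the picture with the one taken before the arm came in, to get the finger outline.

```bash
python3 - <<'E'
from cell import *
import cv2,numpy as np
from h import proj
ims=np.mean([capture("scene").astype(float) for _ in range(4)],0)
o=cv2.imread('pics/scene0.png')[:,:,::-1].astype(float)
d=np.abs(ims-o).max(2)
np.set_printoptions(linewidth=250)
print(d[214:242,268:302].astype(int))
s=observe();P=np.array(s['position']);print(P)
x=np.array([.945,.327,0]);y=np.array([.327,-.945,0])
print(proj("scene",[P+i*.01*x+j*.018*y for i in(-1,1) for j in(-1,0,1)]))
E
```

```text
[[  8  11   8   8  12  11  12  60 119 150 154 180 198 203 175 163 162 162 162 163 165 165 166 166 166  22  11  10  14   8   5   5   2   2]
 [  9   7   9  10   8  12  13  37 103 150 155 179 196 198 175 164 162 161 161 165 168 166 167 167 161  21  10   9  16   6   3   1   3   1]
 [ 10   6  10   8  10   9  13   5  64 146 155 178 194 197 179 170 164 160 161 163 168 167 166 169 149  21  10   9  14   9   4   2   3   5]
 [ 11   9   6   7  11  11  13  14  51 134 159 175 190 197 187 168 163 162 160 166 167 165 165 167 135  15  16  10  13  10   4   3   4   3]
 [  8   8  10   9   9   8  13  15  33 116 157 173 192 195 185 169 162 162 161 166 165 166 167 167 137  24  12   4   4   7   3   3   5   4]
 [  6   8   9   9   9   9   9  16  27 109 160 174 191 196 190 167 160 162 162 166 165 167 169 161 127  54   3   5   7   6   8   4   2   6]
 [  7   6   9   8   8   8  13  13   6  91 160 171 190 195 191 170 164 162 161 164 167 167 162 125  49   5   2   3   5   7   5   4   5   4]
 [  6  10   7   7   8   6  13  10  12  64 147 167 190 197 199 172 162 162 161 161 164 162 125  44  14   2   4   1   7   4   7  
[... 2302 characters left out ...]
  5   7  10  14   9   5   9   9  10   8  10  13  10  13   7  11  11   7]
 [ 13  13   9  10   4  13  10   7  12   9  12  12   6  12  16  12  12   7  15  11   9   8  11   9   9  10  14  11  13  11   9  12   7  12]
 [ 14  10   9   3  13   8   9  13   6  13  11   9  10  15   9   5   7  11   7   9   9  14  12  11  11  11  15   8  10  13  10   8   9  11]
 [ 14   6   2   7   9   9   9  10   9   8  11   9  11  10   8  11  11   8  10   9  13  12  10  15   5   9  10  13  13   5  15  18  13  12]]
[0.5063327  0.08127418 0.19257651]
[[274.39056536 229.74154266]
 [281.04571831 233.75163836]
 [287.80131726 237.8222583 ]
 [280.70327429 224.04592885]
 [287.33328075 227.97049139]
 [294.06226426 231.95364235]]
```

The "outline" is just the saucer's rim: the fingers are as dark as the deck, so the picture neither contradicts nor confirms the kinematics. I'll go down gently while watching the force.

```bash
python3 -m jog '[0,0,-10,0,0,0,0, 0,0,-10,0,0,0,0, 0,0,-5,0,0,0,0, 0,0,-5,0,0,0,0, 0,0,0,0,0,0,0]'; python3 - <<'E'
from h import *
from cell import *
p=np.array(observe()['position']);d=p-[.6282,.0733,0];c,s=np.cos(.3447),np.sin(.3447)
print(p,'toaster',c*d[0]+s*d[1],-s*d[0]+c*d[1])
E
```

```text
t: 3.25
position: [0.5051, 0.0812, 0.1606]
orientation: [-0.0, 0.986, 0.166, -0.001]
contact_force: [-0.6, 0.2, -0.1]
finger_gap: 0.006
grip_force: 0.0
[0.50514095 0.08122067 0.16063742] toaster -0.11314381797762692 0.049038172076364475
```

```bash
python3 -m jog '[0,0,-4,0,0,0,0, 2.7,-7.5,0,0,0,0,0, 2.7,-7.5,0,0,0,0,0, 2.7,-7.5,0,0,0,0,0, 0,0,0,0,0,0,0]'; python3 -m jog '[2.7,-7.5,0,0,0,0,0, 2.7,-7.5,0,0,0,0,0, 0,0,0,0,0,0,0]';python3 -m jog '[1.4,-3.8,0,0,0,0,0, 0,0,0,0,0,0,0]'
```

```text
t: 3.75
position: [0.5145, 0.0569, 0.1577]
orientation: [0.0, 0.986, 0.165, 0.0]
contact_force: [-0.9, 0.1, 0.2]
finger_gap: 0.004
grip_force: 0.0
t: 4.05
position: [0.5197, 0.0423, 0.1576]
orientation: [0.0, 0.986, 0.165, 0.0]
contact_force: [-0.3, 0.7, -0.2]
finger_gap: 0.002
grip_force: 0.0
t: 4.25
position: [0.5208, 0.0396, 0.1576]
orientation: [0.0, 0.986, 0.166, -0.0]
contact_force: [0.1, -0.1, -0.7]
finger_gap: 0.005
grip_force: 0.0
```

```bash
python3 -m jog '[1,-2.8,0,0,0,0,0, 0,0,0,0,0,0,0]'; python3 -m jog '[1,-2.8,0,0,0,0,0, 0,0,0,0,0,0,0]';python3 -m jog '[0.7,-1.9,0,0,0,0,0, 0,0,0,0,0,0,0]'; python3 - <<'E'
from cell import *
import cv2,numpy as np
a=capture("scene")[190:300,255:375].astype(float)
a=(255*(a/255)**.6).clip(0,255).astype('uint8')
cv2.imwrite('pics/c5.png',cv2.resize(a[:,:,::-1],(654,600),interpolation=cv2.INTER_CUBIC))
E
```

```text
t: 4.45
position: [0.5217, 0.037, 0.1576]
orientation: [0.0, 0.986, 0.166, 0.0]
contact_force: [0.3, 0.2, 0.1]
finger_gap: 0.007
grip_force: 0.0
t: 4.65
position: [0.5227, 0.034, 0.1576]
orientation: [0.0, 0.986, 0.166, -0.0]
contact_force: [0.4, 0.7, -0.7]
finger_gap: 0.006
grip_force: 0.0
t: 4.85
position: [0.5234, 0.0322, 0.1576]
orientation: [0.0, 0.986, 0.166, 0.0]
contact_force: [-0.4, -1.3, 0.4]
finger_gap: 0.003
grip_force: 0.0
```

View pics/c5.png

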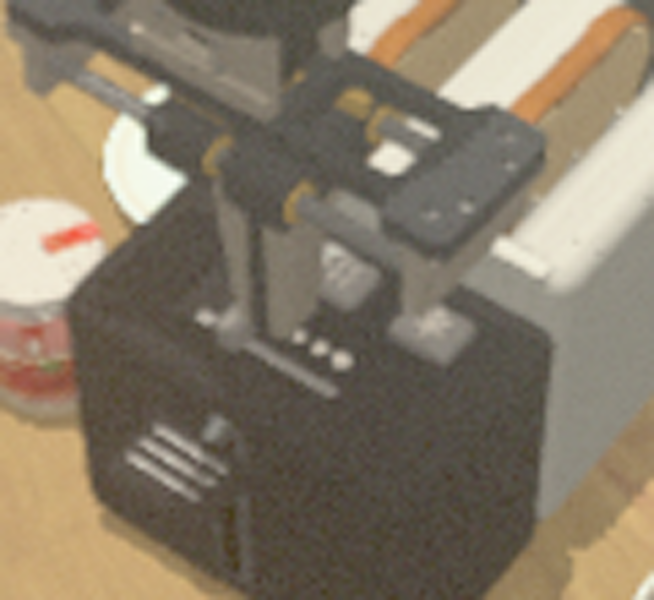

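The fingers have passed behind or above the knob. It is still at (237,325), with the finger end near (270,340), beside the dots. I'll check how that compares with the projection.

```bash
python3 - <<'E'
from h import *
P=np.array([.5234,.0322,.1576]);x=np.array([.945,.327,0]);y=np.array([.327,-.945,0])
g=lambda Q:((proj("scene",Q)-[255,190])*5.45).round()
print(g([P]),g([P+i*.01*x+j*.018*y for i in(-1,1) for j in(-1,1)]).tolist())
print(g([P+[0,0,.02],P+[0,0,.04],P+.02*x,P+.02*y]).tolist())
c,s=np.cos(.3447),np.sin(.3447)
for m in[(-.112,.0131,.164),(-.112,.025,.148),(-.112,-.025,.148)]: print(m,g([[.6282+c*m[0]-s*m[1],.0733+s*m[0]+c*m[1],m[2]]]))
im=cv2.imread('pics/c5.png');cv2.imwrite('pics/c6.png',cv2.resize((255*(im[230:430,150:400]/255.)**.8).astype('uint8'),(750,600),interpolation=cv2.INTER_CUBIC))
E
```

```text
[[269. 346.]] [[216.0, 340.0], [290.0, 385.0], [249.0, 308.0], [323.0, 352.0]]
[[268.0, 312.0], [267.0, 278.0], [302.0, 314.0], [311.0, 371.0]]
(-0.112, 0.0131, 0.164) [[236. 314.]]
(-0.112, 0.025, 0.148) [[213. 326.]]
(-0.112, -0.025, 0.148) [[316. 388.]]
```

View pics/c6.png

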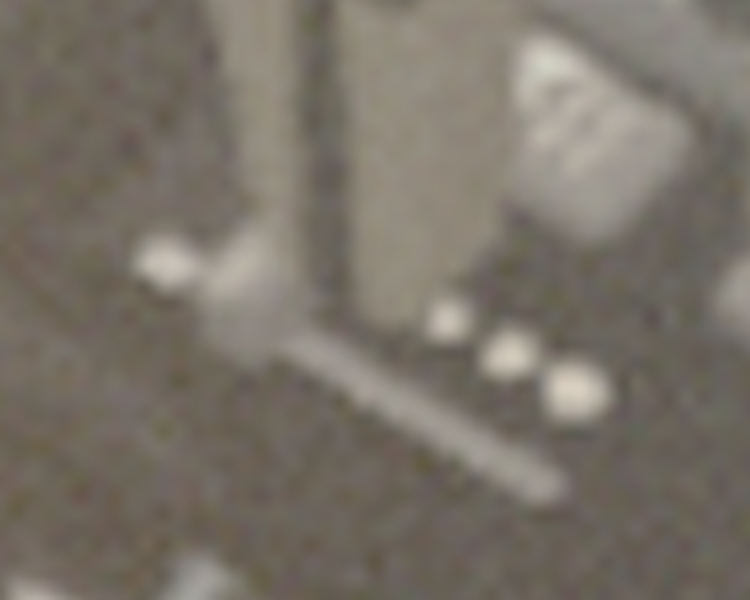

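The finger end appears about 30 crop px above the projection, so either z or x is off by about 18 mm. I'll settle it by touching a bare part of the deck, front right, clear of the keys.

```bash
python3 -m jog '[0,0,20,0,0,0,0, 4.5,-26,0,0,0,0,0, 4.5,-26,0,0,0,0,0, 0,0,-10,0,0,0,0, 0,0,-5,0,0,0,0]'; python3 -m jog '[0,0,-3,0,0,0,0, 0,0,0,0,0,0,0]';for i in 1 2 3; do :; done; python3 -m jog '[0,0,-2,0,0,0,0, 0,0,0,0,0,0,0]';python3 -m jog '[0,0,-2,0,0,0,0, 0,0,0,0,0,0,0]';python3 -m jog '[0,0,-2,0,0,0,0, 0,0,0,0,0,0,0]'
```

```text
t: 5.4
position: [0.5318, -0.0197, 0.1617]
orientation: [-0.0, 0.986, 0.166, -0.001]
contact_force: [-0.1, 1.1, -0.9]
finger_gap: 0.004
grip_force: 0.0
t: 5.6
position: [0.5317, -0.0182, 0.159]
orientation: [-0.0, 0.986, 0.167, -0.001]
contact_force: [0.1, 0.0, 0.1]
finger_gap: 0.003
grip_force: 0.0
t: 5.8
position: [0.5323, -0.0189, 0.1576]
orientation: [-0.0, 0.986, 0.167, -0.0]
contact_force: [0.1, -0.1, -0.2]
finger_gap: 0.002
grip_force: 0.0
t: 6.0
position: [0.5322, -0.0194, 0.1555]
orientation: [0.0, 0.986, 0.166, -0.0]
contact_force: [0.1, -0.6, -1.1]
finger_gap: 0.007
grip_force: 0.0
t: 6.2
position: [0.5322, -0.0196, 0.1534]
orientation: [-0.0, 0.986, 0.166, -0.0]
contact_force: [-0.5, -0.3, 0.7]
finger_gap: 0.005
grip_force: 0.0
```

```bash
python3 -m jog '[0,0,-2,0,0,0,0, 0,0,0,0,0,0,0]';python3 -m jog '[0,0,-2,0,0,0,0, 0,0,0,0,0,0,0]';python3 -m jog '[0,0,-2,0,0,0,0, 0,0,0,0,0,0,0]'; python3 - <<'E'
from cell import *
import cv2,numpy as np
from h import proj
P=observe()['position'];print(P,(proj("scene",[P])-[265,205])*6)
a=capture("scene")[205:295,265:375].astype(float)
a=(255*(a/255)**.5).clip(0,255).astype('uint8')
cv2.imwrite('pics/c7.png',cv2.resize(a[:,:,::-1],(660,540),interpolation=cv2.INTER_CUBIC))
E
```

```text
t: 6.4
position: [0.5321, -0.0196, 0.1514]
orientation: [-0.0, 0.986, 0.166, -0.0]
contact_force: [-0.5, 0.4, -0.7]
finger_gap: 0.004
grip_force: 0.0
t: 6.6
position: [0.5321, -0.0196, 0.1493]
orientation: [-0.0, 0.986, 0.166, -0.0]
contact_force: [0.1, -0.5, 0.5]
finger_gap: 0.003
grip_force: 0.0
t: 6.8
position: [0.5322, -0.0195, 0.1474]
orientation: [-0.0, 0.986, 0.166, -0.0]
contact_force: [0.1, -0.3, -1.0]
finger_gap: 0.006
grip_force: 0.0
[ 0.53215475 -0.01953087  0.14735906] [[340.25439199 398.09671068]]
```

View pics/c7.png

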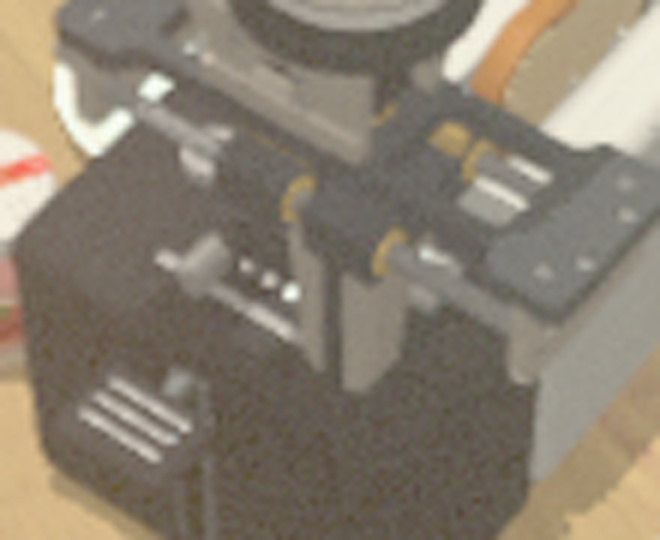

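There's no contact at z 0.147, and the finger end appears at (350,365) against a projected (340,398). So the real end is higher than the reported TCP, by roughly 18 mm. I'll keep going down to touch and get the exact offset. I have one view left.

```bash
python3 -m jog '[0,0,-3,0,0,0,0, 0,0,-3,0,0,0,0, 0,0,-2,0,0,0,0, 0,0,0,0,0,0,0]';python3 -m jog '[0,0,-2,0,0,0,0, 0,0,0,0,0,0,0]';python3 -m jog '[0,0,-2,0,0,0,0, 0,0,0,0,0,0,0]' | sed -n 2,4p;python3 -m jog '[0,0,-2,0,0,0,0, 0,0,0,0,0,0,0]'| sed -n 2,4p
```

```text
t: 7.25
position: [0.532, -0.0196, 0.1392]
orientation: [-0.0, 0.986, 0.166, -0.0]
contact_force: [0.1, -0.3, -0.6]
finger_gap: 0.007
grip_force: 0.0
t: 7.45
position: [0.5322, -0.0195, 0.1374]
orientation: [-0.0, 0.986, 0.166, -0.0]
contact_force: [-0.1, 0.7, -0.1]
finger_gap: 0.0
grip_force: 0.0
position: [0.5322, -0.0196, 0.1354]
orientation: [-0.0, 0.986, 0.166, -0.0]
contact_force: [0.0, -0.1, -0.2]
position: [0.5322, -0.0195, 0.1334]
orientation: [-0.0, 0.986, 0.166, -0.0]
contact_force: [0.2, 0.3, 0.6]
```

```bash
for_() { sed -n 2,4p; }; python3 -m jog '[0,0,-2,0,0,0,0, 0,0,0,0,0,0,0]'| for_;python3 -m jog '[0,0,-1,0,0,0,0, 0,0,0,0,0,0,0]'| for_;python3 -m jog '[0,0,-1,0,0,0,0, 0,0,0,0,0,0,0]'| for_
```

```text
position: [0.5321, -0.0195, 0.1314]
orientation: [-0.0, 0.986, 0.166, -0.0]
contact_force: [0.3, 0.6, -0.2]
position: [0.5323, -0.0195, 0.1305]
orientation: [0.0, 0.986, 0.166, -0.0]
contact_force: [0.5, -0.5, 0.2]
position: [0.5324, -0.0195, 0.1303]
orientation: [0.0, 0.986, 0.166, 0.0]
contact_force: [-1.5, 0.7, 4.3]
```

Deck contact is at reported z ≈ 0.130, so the fingers really end about 20 mm behind the reported TCP. I'll work relative to the deck from here: retry the slider with the tip about 6 mm above the deck.

```bash
f() { sed -n 1,4p; }; python3 -m jog '[0,0,32,0,0,0,0, -9,34,0,0,0,0,0, -9,34,0,0,0,0,0, -9,34,0,0,0,0,0, 0,0,-10,0,0,0,0]'|f; python3 -m jog '[0,0,-10,0,0,0,0, 0,0,-5,0,0,0,0, 0,0,0,0,0,0,0]'|f;python3 -m jog '[2.7,-7.5,0,0,0,0,0, 2.7,-7.5,0,0,0,0,0, 0,0,0,0,0,0,0]'|f; python3 -m jog '[2.7,-7.5,0,0,0,0,0, 0,0,0,0,0,0,0]'|f; python3 -m jog '[2.7,-7.5,0,0,0,0,0, 0,0,0,0,0,0,0]'|f
```

```text
t: 8.95
position: [0.505, 0.088, 0.153]
orientation: [-0.001, 0.985, 0.17, 0.002]
contact_force: [0.8, -0.5, 0.1]
t: 9.25
position: [0.5049, 0.0809, 0.1354]
orientation: [0.0, 0.986, 0.165, -0.001]
contact_force: [0.4, 0.1, 0.5]
t: 9.55
position: [0.5116, 0.0656, 0.1368]
orientation: [0.0, 0.986, 0.165, 0.0]
contact_force: [0.0, 0.3, -0.5]
t: 9.75
position: [0.514, 0.0589, 0.1368]
orientation: [0.0, 0.986, 0.165, 0.0]
contact_force: [-0.6, -0.1, 0.1]
t: 9.95
position: [0.5166, 0.0514, 0.1367]
orientation: [0.0, 0.986, 0.166, 0.0]
contact_force: [0.0, 0.4, 0.6]
```

```bash
f() { sed -n 1,4p; }; python3 -m jog '[2.7,-7.5,0,0,0,0,0, 2.7,-7.5,0,0,0,0,0, 0,0,0,0,0,0,0]'|f; python3 - <<'E'
from cell import *
import numpy as np
print(np.mean([capture("scene")[0,0,0]*0+np.array(observe()['contact_force']) for _ in range(6)],0))
E
python3 -m jog '[1.7,-4.7,0,0,0,0,0, 0,0,0,0,0,0,0]'|f; python3 -m jog '[1,-2.8,0,0,0,0,0, 0,0,0,0,0,0,0]'|f;python3 -m jog '[0.7,-1.9,0,0,0,0,0, 0,0,0,0,0,0,0]'|f
```

```text
t: 10.25
position: [0.5221, 0.0359, 0.1366]
orientation: [0.0, 0.986, 0.165, 0.0]
contact_force: [-0.2, -0.2, 0.7]
[-0.4691018   0.00754688 -0.13527188]
t: 10.75
position: [0.5234, 0.0324, 0.1366]
orientation: [0.0, 0.986, 0.166, 0.0]
contact_force: [0.9, 0.5, 0.6]
t: 10.95
position: [0.524, 0.0308, 0.1366]
orientation: [-0.001, 0.986, 0.166, -0.0]
contact_force: [-0.6, 3.2, 0.4]
t: 11.15
position: [0.524, 0.0307, 0.1366]
orientation: [-0.002, 0.986, 0.167, -0.0]
contact_force: [-3.2, 7.8, -0.2]
```

Firm stop at 8 N, and the tip is where the dark end should be. I'll back off, rise, go over the paddle, and check numerically that the knob moved.

```bash
f() { sed -n 1,4p; }; python3 -m jog '[-2,6,0,0,0,0,0, 0,0,40,0,0,0,0, -20,-9,0,0,0,0,0, -20,-9,0,0,0,0,0, -20,-9,0,0,0,0,0]'|f; python3 -m jog '[0,0,0,0,0,0,0]'|f; python3 - <<'E'
from cell import *
from h import *
o=cv2.imread('pics/scene0.png')[:,:,::-1].astype(float);n=np.mean([capture("scene").astype(float) for _ in range(2)],0)
c,s=np.cos(.3447),np.sin(.3447)
for y in np.arange(.03,-.0351,-.005):
    p=proj("scene",[[.6282+c*-.112-s*y,.0733+s*-.112+c*y,z] for z in(.148,.164)]).round().astype(int)
    print(round(y,3),[(int(o[v-1:v+2,u-1:u+2].mean()),int(n[v-1:v+2,u-1:u+2].mean())) for u,v in p])
cv2.imwrite('pics/s8.png',n[:,:,::-1])
E
```

```text
t: 11.65
position: [0.4625, 0.006, 0.1768]
orientation: [0.001, 0.986, 0.166, 0.0]
contact_force: [1.3, -0.8, 0.3]
t: 11.75
position: [0.4611, 0.005, 0.1766]
orientation: [0.001, 0.986, 0.165, -0.001]
contact_force: [0.5, 0.8, 0.2]
0.03 [(81, 63), (45, 64)]
0.025 [(81, 61), (45, 64)]
0.02 [(73, 57), (86, 54)]
0.015 [(63, 60), (145, 52)]
0.01 [(74, 63), (119, 56)]
0.005 [(105, 63), (55, 59)]
-0.0 [(100, 62), (48, 54)]
-0.005 [(79, 50), (47, 51)]
-0.01 [(83, 65), (48, 55)]
-0.015 [(85, 75), (43, 55)]
-0.02 [(92, 72), (55, 51)]
-0.025 [(95, 68), (47, 54)]
-0.03 [(86, 61), (65, 65)]
-0.035 [(47, 42), (47, 65)][ WARN:0@2.470] global loadsave.cpp:1063 imwrite_ Unsupported depth image for selected encoder is fallbacked to CV_8U.
```

```bash
f() { sed -n 1,4p; }; python3 -m jog '[0,45,10,0,0,0,0, 0,45,0,0,0,0,0, 0,45,0,0,0,0,0, 0,0,0,0,0,0,0]'|f; python3 - <<'E'
from cell import *
from h import *
o=cv2.imread('pics/scene0.png')[:,:,::-1].astype(float);n=np.mean([capture("scene").astype(float) for _ in range(2)],0)
c,s=np.cos(.3447),np.sin(.3447)
for y in np.arange(.03,-.0351,-.005):
    p=proj("scene",[[.6282+c*-.112-s*y,.0733+s*-.112+c*y,z] for z in(.148,.164)]).round().astype(int)
    print(round(y,3),[(int(o[v-1:v+2,u-1:u+2].mean()),int(n[v-1:v+2,u-1:u+2].mean())) for u,v in p])
a=n[200:300,260:370]
cv2.imwrite('pics/s9.png',cv2.resize(a[:,:,::-1].astype('uint8'),(660,600),interpolation=cv2.INTER_CUBIC))
E
```

```text
t: 12.25
position: [0.4632, 0.1496, 0.1874]
orientation: [-0.002, 0.985, 0.171, 0.001]
contact_force: [0.1, -0.5, 0.2]
0.03 [(81, 58), (45, 39)]
0.025 [(81, 62), (45, 40)]
0.02 [(73, 65), (86, 39)]
0.015 [(63, 74), (145, 38)]
0.01 [(74, 97), (119, 39)]
0.005 [(105, 110), (55, 45)]
-0.0 [(100, 105), (48, 50)]
-0.005 [(79, 83), (47, 49)]
-0.01 [(83, 84), (48, 51)]
-0.015 [(85, 81), (43, 48)]
-0.02 [(92, 75), (55, 113)]
-0.025 [(95, 61), (47, 157)]
-0.03 [(86, 71), (65, 88)]
-0.035 [(47, 50), (47, 48)]
```

The knob's bright top is now at toaster y −0.025, the dark end. Next is the lever.

```bash
f() { sed -n 1,4p; }; python3 -m jog '[0,-42,0,0,0,0,0, 0,-42,0,0,0,0,0, 0,-42,0,0,0,0,0, 0,0,-20,0,0,0,0, 0,0,0,0,0,0,0]'|f; python3 -m jog '[0,0,-20,0,0,0,0, 0,0,-10,0,0,0,0, 0,0,-10,0,0,0,0, 0,0,-5,0,0,0,0, 0,0,0,0,0,0,0]'|f
```

```text
t: 12.85
position: [0.4617, 0.013, 0.1649]
orientation: [-0.0, 0.987, 0.163, -0.002]
contact_force: [0.8, 0.3, -0.1]
t: 13.35
position: [0.4626, 0.0164, 0.1212]
orientation: [-0.0, 0.986, 0.166, -0.001]
contact_force: [0.4, -0.4, -0.6]
```

```bash
f() { sed -n 1,4p; }; python3 -m jog '[0,0,-5,0,0,0,0, 0,0,-5,0,0,0,0, 0,0,0,0,0,0,0]'|f; python3 -m jog '[0,0,-8,0,0,0,0, 0,0,-8,0,0,0,0, 0,0,-8,0,0,0,0, 0,0,-8,0,0,0,0, 0,0,0,0,0,0,0]'|f; python3 -m jog '[0,0,-3,0,0,0,0, 0,0,0,0,0,0,0]'|f;python3 -m jog '[0,0,-3,0,0,0,0, 0,0,0,0,0,0,0]'|f
```

```text
t: 13.65
position: [0.4635, 0.0164, 0.1117]
orientation: [-0.0, 0.986, 0.166, 0.001]
contact_force: [-0.3, 0.4, 3.1]
t: 14.15
position: [0.4634, 0.0164, 0.0795]
orientation: [-0.0, 0.986, 0.166, 0.0]
contact_force: [0.2, 1.1, 4.4]
t: 14.35
position: [0.4635, 0.0164, 0.0769]
orientation: [-0.0, 0.986, 0.166, 0.001]
contact_force: [0.3, 0.7, 3.1]
t: 14.55
position: [0.4635, 0.0163, 0.074]
orientation: [0.0, 0.986, 0.166, 0.001]
contact_force: [0.1, 0.2, 6.7]
```

```bash
f() { sed -n 1,4p; }; python3 -m jog '[0,0,-2,0,0,0,0, 0,0,0,0,0,0,0]'|f; python3 -m jog '[0,0,-2,0,0,0,0, 0,0,0,0,0,0,0]'|f;python3 -m jog '[0,0,-1,0,0,0,0, 0,0,0,0,0,0,0]'|f
```

```text
t: 14.75
position: [0.4635, 0.0163, 0.0721]
orientation: [0.0, 0.986, 0.166, 0.001]
contact_force: [-0.9, 1.3, 5.6]
t: 14.95
position: [0.4635, 0.0164, 0.0702]
orientation: [0.0, 0.986, 0.166, 0.001]
contact_force: [-0.2, 0.7, 5.8]
t: 15.15
position: [0.4635, 0.0163, 0.07]
orientation: [0.0, 0.986, 0.166, 0.0]
contact_force: [-2.4, 0.8, 14.2]
```

Bottom stop reached at 14 N. I'll let go and check that the catch holds.

```bash
f() { sed -n 1,4p; }; python3 -m jog '[0,0,4,0,0,0,0, 0,0,0,0,0,0,0]'|f; python3 -m jog '[0,0,6,0,0,0,0, 0,0,0,0,0,0,0]'|f; python3 -m jog '[0,0,30,0,0,0,0, 0,0,40,0,0,0,0, 0,0,30,0,0,0,0, 0,0,0,0,0,0,0]'|f; python3 - <<'E'
from h import *
c,s=np.cos(.3447),np.sin(.3447);x,y=-.066,-.045
print(.6282+c*x-s*y,.0733+s*x+c*y)
E
```

```text
t: 15.35
position: [0.4635, 0.0163, 0.0736]
orientation: [0.0, 0.986, 0.166, 0.001]
contact_force: [-1.4, 1.1, 6.2]
t: 15.55
position: [0.4631, 0.0158, 0.0791]
orientation: [0.0, 0.986, 0.166, 0.0]
contact_force: [-0.1, 0.3, 0.2]
t: 15.95
position: [0.4654, 0.016, 0.182]
orientation: [0.001, 0.986, 0.166, 0.003]
contact_force: [-0.1, 0.2, -0.8]
0.5812884719017379 0.008644694483082346
```

The force is zero at 0.079, so the lever stayed caught. Next is the defrost key.

```bash
f() { sed -n 1,4p; }; python3 -m jog '[39,-2.5,0,0,0,0,0, 39,-2.5,0,0,0,0,0, 38,-2.5,0,0,0,0,0, 0,0,0,0,0,0,0, 0,0,0,0,0,0,0]'|f; python3 -m jog '[0,0,-20,0,0,0,0, 0,0,-13,0,0,0,0, 0,0,-5,0,0,0,0, 0,0,0,0,0,0,0]'|f
```

```text
t: 16.45
position: [0.5778, 0.0086, 0.1766]
orientation: [-0.001, 0.986, 0.166, -0.002]
contact_force: [-0.4, 0.1, 0.5]
t: 16.85
position: [0.5777, 0.0085, 0.1398]
orientation: [-0.0, 0.986, 0.166, -0.001]
contact_force: [-0.4, 0.4, 0.3]
```

```bash
f() { sed -n 1,4p; }; python3 -m jog '[2,0,-2,0,0,0,0, 0,0,-2,0,0,0,0, 0,0,0,0,0,0,0]'|f;python3 -m jog '[0,0,-2,0,0,0,0, 0,0,0,0,0,0,0]'|f;python3 -m jog '[0,0,-2,0,0,0,0, 0,0,0,0,0,0,0]'|f
```

```text
t: 17.15
position: [0.5816, 0.0086, 0.1372]
orientation: [0.0, 0.986, 0.166, 0.001]
contact_force: [-0.0, -0.1, 2.9]
t: 17.35
position: [0.5816, 0.0086, 0.1351]
orientation: [0.0, 0.986, 0.166, 0.001]
contact_force: [0.1, -0.7, 3.5]
t: 17.55
position: [0.5816, 0.0086, 0.1329]
orientation: [0.0, 0.986, 0.166, 0.001]
contact_force: [1.8, -0.6, 4.5]
```

```bash
f() { sed -n 1,4p; }; python3 -m jog '[0,0,-1.5,0,0,0,0, 0,0,0,0,0,0,0]'|f;python3 -m jog '[0,0,-1,0,0,0,0, 0,0,0,0,0,0,0]'|f
```

```text
t: 17.75
position: [0.5816, 0.0086, 0.1322]
orientation: [0.0, 0.986, 0.166, 0.001]
contact_force: [-0.8, -0.2, 10.0]
t: 17.95
position: [0.5817, 0.0086, 0.1321]
orientation: [0.001, 0.986, 0.166, 0.001]
contact_force: [-2.3, -0.6, 16.1]
```

Fully in: 5 mm of travel with a hard stop at 16 N. I'll lift off, retreat and look.

```bash
f() { sed -n 1,4p; }; python3 -m jog '[0,0,10,0,0,0,0, 0,0,30,0,0,0,0, 0,0,30,0,0,0,0, -35,20,10,0,0,0,0, -40,40,0,0,0,0,0]'|f; python3 -m jog '[-20,45,0,0,0,0,0, -10,45,0,0,0,0,0, 0,0,0,0,0,0,0]'|f; python3 - <<'E'
from cell import *
import cv2
a=capture("scene")[120:360,190:470]
cv2.imwrite('pics/f.png',cv2.resize(a[:,:,::-1],(700,600),interpolation=cv2.INTER_CUBIC))
E
```

```text
t: 18.45
position: [0.5105, 0.0625, 0.2107]
orientation: [0.0, 0.987, 0.164, 0.0]
contact_force: [0.3, 1.2, -0.5]
t: 18.75
position: [0.4773, 0.1602, 0.2103]
orientation: [-0.001, 0.985, 0.171, -0.0]
contact_force: [-0.0, -0.0, 0.3]
```

View pics/f.png

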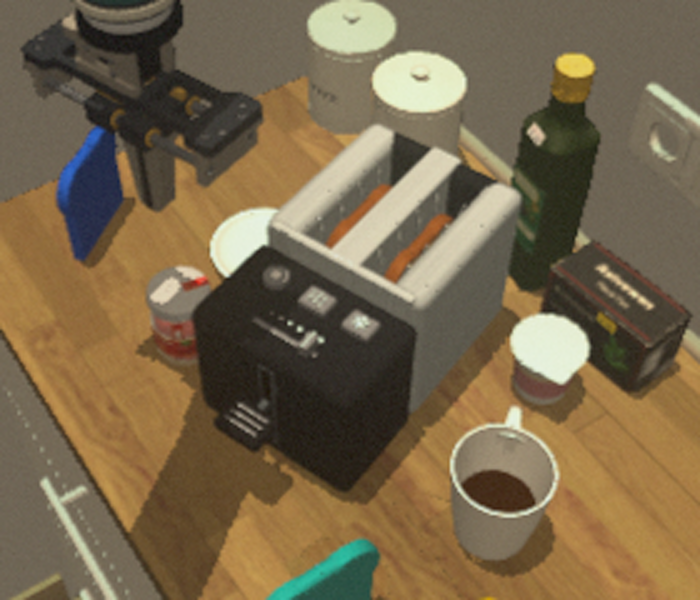

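The picture shows the knob at the large dot (312,340), the paddle down at (245,425), the slices sunk in the slots at (360,215) and (420,245), and the things around it undisturbed. The arm is clear.

```bash
python3 -c "
from cell import finish_job
print(finish_job())"
```

```text
the job is handed in; nothing more can be done
None
```

The job is handed in at about 19 s: slider at the dark end, then the lever pressed and caught, then the defrost key pressed right in and let go. The last picture shows the slices down in the toaster, and the things around it looked undisturbed.

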